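# Put the tea filter together on its sprung post

### The arm

A 7-joint arm with a two-finger parallel gripper is mounted at the origin on the work surface. World frame = base frame: x ahead of the robot, y to its left, z up, the work surface at z = 0. Lengths are in m, angles in rad, forces in N, time in s.
With the tool pointing down it reaches from about 0.35 to 0.9 m from the base axis. Payload 8.1 kg.
Tool frame: the origin (TCP) lies between the finger pads; the fingertips stand 17 mm ahead of it and the grasp point (between the pads) lies 2 mm behind it; z points along the fingers, y is the direction in which the jaws open and shut (so a half turn about z gives the same grasp; the last joint's range is limited). The gripper opens to 92 mm and grips with 3 to 60 N. Pads are 19 mm wide; open, the fingers measure 130 mm over their backs; the gripper's body (75 mm by 190 mm) begins 47 mm behind the grasp point.
Start: joints at [-1.215, 0.434, 0.025, 1.573, -0.012, 1.134, -0.075], TCP at [0.277, 0.56, 0.244] pointing down, gripper open.
Joint ranges: [-2.62, 2.62], [-0.44, 2.09], [-1.27, 1.32], [0.08, 2.57], [-1.32, 4.46], [0.12, 2], [-2.74, 2.74]. Speed limits (rad/s): [2.22, 2.22, 3.01, 3.01, 3.14, 3.14, 3.14].

### API

Orientations are given as a rotation vector (axis times angle).
In Python, from rig import env gives the robot as it stands.
- The arm moves only by the tool step_arm, never from a script. Its argument "targets" is a list of rows, each a list of 4 numbers: the shift along the world's x, y, z in mm, then the turn about the world's z in rad. A call has 1 to 12 rows; each row shifts and turns the commanded pose from where the row before left it; what a row does not reach is not made up. A row lasts 1/12 s, in which the tool goes at most 41.7 mm and 7.16 degrees, less where a joint would pass 70% of its speed; a pose out of reach is approached as far as the arm can. A call with a gripper value outside its range is refused whole. "jaw" is the closure in counts, from 0 (fully open) to 255 (shut), set as the call begins (left out, the last holds). The fingers move at their own pace and stop on an object; "grip_force" is the grip in N (left out, the last holds). Time passes only in rows, so rows that do not move let the fingers close. It gives the time, the measured TCP pose, the force and the opening at its end, in the units of the state.
- env.read_state(): the state, without advancing time (a new reading comes with each control period).
- env.read_camera(name): name is "scene" or "top"; returns a dict with "image" (384x512x3 uint8, blue, green, red), "intrinsics" (3x3 intrinsics, pixels), "distortion" ([k1, k2, p1, p2, k3] as OpenCV has them; the pictures are not rectified), "R" (3x3) and "t" (3): a world point X has camera coordinates R X + t. Camera axes: x right, y down, z forward; pixel columns grow to the right and rows downward; lengths in m; the calibration is good to about 2 mm. A picture is of the moment at which its call begins. There is no depth.
- env.hand_in(): hands the job in, once; it reports no verdict.
Trained networks look in a picture, given as the dict that the camera call returned (one of the last four; its "shot" number tells which), for a name from the list of things; names that differ only in an ending like _2 or _b are one class to them, and where a whole thing is asked for, a point or a joint stands for the part that bears it (a point fixed in the world has none). Each returns a list of dicts, best first, with "score" (0 to 1); they miss things now and then, are a little off and sometimes report something else, mostly with a low value. They report only what shows in the picture. A call takes as long as a camera call. They do not tell look-alikes from the thing itself.
- env.search_frame(picture, query): "xy" ([column, row] in pixels, amid what is visible of it).
- env.tip_of(picture, query): "xy" ([column, row] in pixels: a listed point, or the origin of a listed thing).
The state is a dict: "time": time; "qpos": joint angles; "qd": joint speeds; "joint_torque": joint torques, N m; "tcp_pos": TCP position; "orientation": TCP orientation; "force": force on the tool from outside, world axes, zero at the start; "wrist_torque": the same for the moment, N m; "grip_width": finger opening in m.
Only numpy, scipy, OpenCV 4.12 (cv2) and the standard library are available. Lean on these libraries where they do the work, as an engineer would, in place of code of your own. Each camera call takes 0.05 s, during which the arm holds its last target. There are 200 camera calls.

### The job

Put the tea filter together on the post of its stand: first the perforated steel strainer disc, then the yellow spacer ring, and last the navy cap with the grip bar, each flat and fully home on the one below, and let go. The cap goes down only when the slot in its underside lines up with the brass key on the sprung post, whose angle you do not know: press the cap lightly onto the key, turn it until the key slips into the slot, then lower it home, never forcing the post or the stack. Leave the cups, the tea strainer and the teaspoon where they are.

Things in the scene. Friction and masses are not known exactly. Their poses are not given: they have to be found in the camera images.
- stand: Filter stand, fixed (all sizes in mm). Dark round base 110 dia x 8 high; on it a grey seat 50 dia, its flat top 30 above the counter; out of the seat an upright steel post 30 dia up to 50, ending in a flat brass key 30 long x 6 thick from 50 to 64. Origin: centre of the base's underside, on the post's axis; z up. A push of more than 18 N by the cap damages the post; 45 N on the seat is too much.
- key_range (a point): Point on the post's axis at the key's unpressed top, 64 above the stand's origin; its x axis is the stand's x and does not turn with the key. The key's long direction lies 10 to 86 degrees counter-clockwise (from above) of this x (a half turn gives the same key) and is not reported; a stiff swivel (0.15 N m) holds it while a cap slides on it under a few N.
- seat (a point): Centre of the seat's top, 30 above the stand's origin. The post (with its key) is sprung and sinks into the seat by up to 6 under a push: about 2 N to start, 7.5 N at 6, then it is at its rigid stop. It comes up by itself when the key slips into the slot, and the push vanishes.
- strainer_disc: Perforated steel strainer disc (ring), goes on first: 58 outer dia, 34 bore, 8 thick, 50 g, lying flat. Origin: centre of the underside, z up. Home: its underside on the seat, 30 above the stand's origin.
- spacer: Plain yellow plastic spacer ring, goes on second: 58 outer dia, 34 bore, 14 thick, 30 g, lying flat. Origin: centre of the underside. Home: on the disc, underside 38 above the stand's origin.
- cap: Navy cap, goes on last: round body 57 dia x 18 high, on top a straight grip bar 40 long (along the cap's x), 12 thick (along y), from 18 to 44 above the underside; about 60 g, standing upright. Origin: centre of the underside, z up. Resting across the key its underside is 64 above the stand's origin (post not sunk); home, on the spacer, 52.
- cap_slot (a point): Centre of the slot's mouth in the cap's underside (same point as the cap's origin). The slot is 33 long along the cap's x, 9 wide, 14 deep and straight; it takes the key when within about 5 degrees of it and 1.5 of its centre.
- navy_cup: Bystander: navy cup body, 72 dia x 85 high. Origin: centre of the underside.
- yellow_cup: Bystander: yellow cup body, 72 dia x 85 high. Origin: centre of the underside.
- tea_strainer: Bystander: small steel tea strainer, bowl 68 dia x 24 high, with a handle 90 long along its +x. Origin: centre of the bowl's underside.
- teaspoon: Bystander: teaspoon with a wooden handle, 140 long along its x, lying on the counter. Origin: on its underside.
Mind the look-alikes: they are no part of the job. Of the things shaped like the spacer, the yellow one is meant. Leave any pink look-alike of the cap alone.

How it is judged:
On the way, in this order (a step that is already met when the one before it is completed fails the run):
1. the strainer disc lies flat on the stand's seat, round the post (z of strainer_disc in the frame of stand between 0.027 and 0.033 m and horizontal distance between strainer_disc and stand below 0.006 m and angle between strainer_disc's own z axis and vertical below 0.08 rad), for 0.2 s.
2. then the spacer ring lies flat on the strainer disc, round the post (all of step 1 and z of spacer in the frame of stand between 0.035 and 0.041 m and horizontal distance between spacer and stand below 0.006 m and angle between spacer's own z axis and vertical below 0.08 rad), for 0.2 s.
3. then the cap is down on the spacer with the key in its slot (all of step 2 and z of cap in the frame of stand between 0.049 and 0.055 m and horizontal distance between cap and stand below 0.006 m and angle between cap's own z axis and vertical below 0.08 rad), for 0.2 s.
At the end, for the whole second after the job is handed in: Disc, spacer and cap lie in this order round the post, each within 3 mm of its home height (30, 38, 52 mm above the stand's origin), within 6 mm of the post's axis and within 0.08 rad of level, at rest and let go (all of step 3 and linear speed of each of strainer_disc, spacer, cap below 0.02 m/s); the robot touches nothing.
It fails at once if the cap pushes on the post with more than 18 N (contact force between cap and stand above 18 N).
It fails at once if the stack is pressed on the seat with more than 45 N (contact force between strainer_disc and stand above 45 N).
It fails at once if the spacer pushes on the stand with more than 45 N (contact force between spacer and stand above 45 N).
It fails at once if a cup, the tea strainer or the teaspoon is moved by more than 30 mm (distance of any of navy_cup, yellow_cup, tea_strainer, teaspoon from where it was at the start of the episode above 0.03 m).
It fails at once if a cup is tipped (angle between any of navy_cup, yellow_cup's own z axis and vertical above 0.5 rad).
It also fails if it takes over 72 s, if anything falls off the work surface, if the arm or the gripper's body presses on something with over 40 N, if the wrist force passes 120 N, or if a joint passes its speed limit or range.

## Working session

There is one attempt and no reset: what is moved stays moved. The work goes in short steps, Python scripts to look and compute and a tool call to move; the robot and the scene stay as the last step left them, time stands still between calls to the robot, and variables do not carry over. Pictures are saved under pics/ and viewed, about 8 in all and at most 12, crops included, and the job is handed in when it is done.

Besides the shell and the picture viewer there is one more tool, called after ">>>" by a JSON object that holds its "op" and its "data". step_arm: Moves the arm, as the interface text tells. Its arguments: {"type":"object","properties":{"targets":{"type":"array"},"jaw":{"type":"number"},"grip_force":{"type":"number"}},"required":["targets"]}

```bash
mkdir -p pics; cat > h.py <<'E'
import numpy as np, cv2
from rig import env
def ray(p,xy):
    u=cv2.undistortPoints(np.array([[xy]],float),np.array(p["intrinsics"]),np.array(p["distortion"]))[0,0]
    R=np.array(p["R"]);t=np.array(p["t"]).ravel()
    return -R.T@t, R.T@np.array([u[0],u[1],1])
def at_z(p,xy,z):
    c,d=ray(p,xy); return c+d*(z-c[2])/d[2]
def proj(p,X):
    return cv2.projectPoints(np.atleast_2d(np.array(X,float)),cv2.Rodrigues(np.array(p["R"]))[0],np.array(p["t"],float),np.array(p["intrinsics"]),np.array(p["distortion"]))[0][:,0]
E
python3 - <<'E'
from h import *
s=env.read_state();print(s)
zs=dict(stand=0,strainer_disc=0,spacer=0,cap=0,navy_cup=0,yellow_cup=0,tea_strainer=0,teaspoon=0,key_range=.064,seat=.03,cap_slot=0)
for n in("top","scene"):
    p=env.read_camera(n);cv2.imwrite(f"pics/{n}1.png",p["image"])
    print(n,(-np.array(p["R"]).T@np.array(p["t"])).round(3))
    for q,z in zs.items():
        for d in env.tip_of(p,q)[:4]: print(q,round(d["score"],2),np.round(d["xy"],1),at_z(p,d["xy"],z)[:2].round(4))
E
```

```text
{'time': 0.0, 'qpos': array([-1.21461364,  0.43526133,  0.02499223,  1.57410448, -0.01158893,
        1.13399427, -0.07506761]), 'qd': array([-1.70794765e-03,  1.22944990e-03,  5.94532194e-05,  6.46190495e-04,
       -1.32437917e-03, -5.39052542e-04,  8.80185024e-04]), 'joint_torque': array([-6.75964748e-04, -6.67841148e+01,  9.84791592e-01, -3.14459753e+01,
       -6.05460349e-02,  4.30734409e-02,  1.58716043e-04]), 'tcp_pos': array([0.27663191, 0.5599008 , 0.2429185 ]), 'orientation': array([-7.14380461e-01, -3.05907929e+00,  2.52803233e-03]), 'force': array([-0.20767194, -0.14507083,  0.22582877]), 'wrist_torque': array([ 0.00355548,  0.05204256, -0.02267417]), 'grip_width': 0.09201853125141658}
top [ 0.516 -0.009  0.975]
stand 0.89 [260.3 202.5] [ 0.5625 -0.0061]
strainer_disc 0.86 [359.6 219. ] [ 0.5161 -0.2564]
strainer_disc 0.56 [169.6 187.2] [0.6062 0.2262]
spacer 0.87 [145.1 235.6] [0.4836 0.2889]
spacer 0.75 [187.  245.1] [0.4579 0.1818]
cap 0.94 [169.6 188.1] [0.6039 0.2262]
cap 0.88 [210.9 204.5] [0.5597 0.1202]
navy_cup 0.86 [303.3 120.6] [ 0.7727 -0.1214]
yellow_cup 0.7
[... 496 characters left out ...]
]
scene [ 1.146 -0.058  0.888]
stand 0.68 [250.9 202.7] [ 0.5605 -0.0028]
strainer_disc 0.74 [147.7 200.5] [ 0.5157 -0.2446]
spacer 0.82 [363.5 162.8] [0.4873 0.2919]
spacer 0.75 [320.  160.2] [0.4621 0.1854]
cap 0.94 [304.2 195.9] [0.5616 0.124 ]
cap 0.87 [349.8 205.3] [0.6049 0.2241]
navy_cup 0.67 [209.2 292. ] [ 0.7674 -0.1197]
yellow_cup 0.71 [321.1 278.7] [0.7747 0.1164]
tea_strainer 0.9 [159.4 261.1] [ 0.6802 -0.2211]
tea_strainer 0.22 [248.9 197.1] [ 0.5441 -0.0053]
teaspoon 0.91 [212.6 155.6] [ 0.404  -0.0787]
key_range 0.68 [250.  184.9] [ 0.5553 -0.0022]
seat 0.85 [249.  196.9] [ 0.5639 -0.0068]
cap_slot 0.98 [304.  196.2] [0.5623 0.1234]
cap_slot 0.83 [352.7 203.2] [0.6003 0.2324]
```

```bash
python3 - <<'E'
import cv2
a=cv2.imread("pics/top1.png");b=cv2.imread("pics/scene1.png")
cv2.imwrite("pics/top1c.png",cv2.resize(a[90:300,110:390],(800,600),interpolation=cv2.INTER_CUBIC))
cv2.imwrite("pics/scene1c.png",cv2.resize(b[130:325,125:385],(800,600),interpolation=cv2.INTER_CUBIC))
E
```

```text
(no output)
```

View pics/top1c.png

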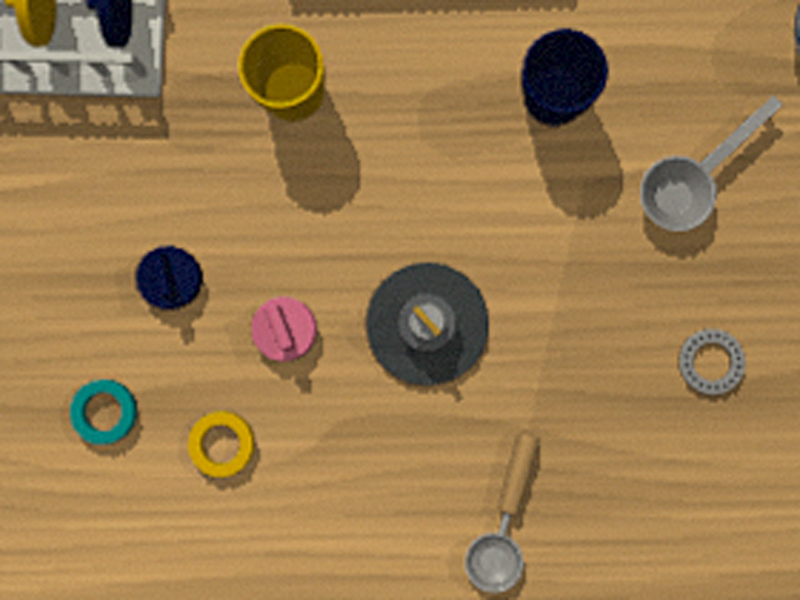

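View pics/scene1c.png

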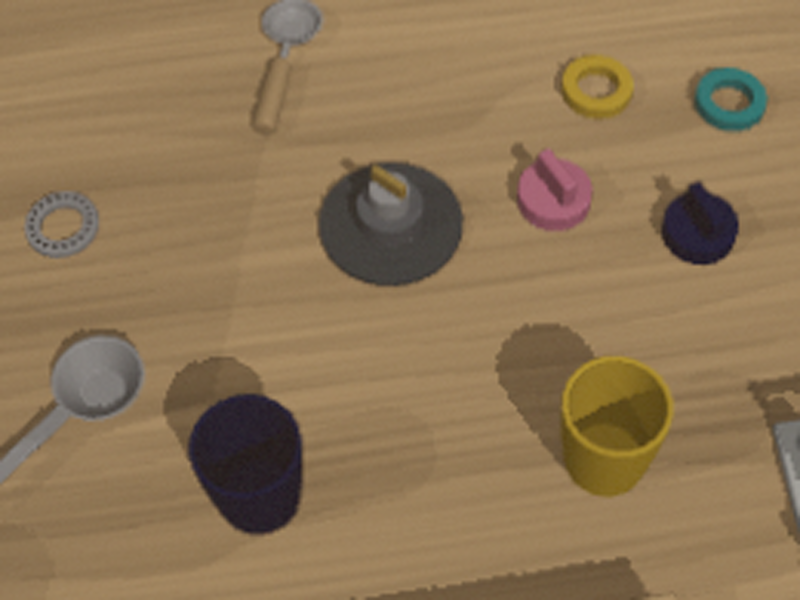

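Disc is at image (359,217), the yellow ring at (187,245), the navy cap at (169,187), and the stand at (260,202). The look-alikes are the teal ring at (145,235) and the pink cap at (210,204). The brass key is visible, so I can measure its angle. Next I'll fit the silhouettes.

```bash
cat >> h.py <<'E'
from scipy.optimize import least_squares
def blob(mask,xy,rad):
    m=np.zeros_like(mask);cv2.circle(m,tuple(int(round(v)) for v in xy),rad,255,-1)
    m=cv2.bitwise_and(m,mask)
    n,l,st,c=cv2.connectedComponentsWithStats(m)
    k=1+np.argmax(st[1:,4]); return (l==k).astype(np.uint8)
def hullc(pts):
    h=cv2.convexHull(np.array(pts,np.float32).reshape(-1,1,2));M=cv2.moments(h)
    return np.array([M["m10"]/M["m00"],M["m01"]/M["m00"]]),M["m00"]
def cyl(x,y,z0,z1,r):
    a=np.linspace(0,2*np.pi,60)[:-1]
    return np.array([[x+r*np.cos(t),y+r*np.sin(t),z] for t in a for z in(z0,z1)])
def fit(p,m,z0,z1,r,x0):
    c,A=hullc(np.argwhere(m)[:,::-1])
    s=least_squares(lambda v:hullc(proj(p,cyl(v[0],v[1],z0,z1,r)))[0]-c,x0,x_scale=.01,diff_step=1e-3)
    return s.x,A,hullc(proj(p,cyl(*s.x,z0,z1,r)))[1]
def masks(p):
    hsv=cv2.cvtColor(p["image"],cv2.COLOR_BGR2HSV);H,S,V=cv2.split(hsv)
    return dict(grey=((S<60)&(V>25)).astype(np.uint8)*255,
      yellow=((H>18)&(H<32)&(S>190)&(V>110)).astype(np.uint8)*255,
      navy=((H>105)&(H<135)&(S>120)).astype(np.uint8)*255)
T=dict(stand=("grey",(.561,-.005),0,.008,.055),disc=("grey",(.516,-.25),0,.008,.029),spacer=("yellow",(.46,.184),0,.014,.029),cap=("navy",(.605,.226),0,.018,.0285))
def locate(p,names=T,at={}):
    M=masks(p);o={}
    for n in names:
        col,x0,z0,z1,r=T[n]; x0=at.get(n,x0)
        uv=proj(p,[[*x0,(z0+z1)/2]])[0]
        m=blob(M[col],uv,int(r*600)+9); o[n]=fit(p,m,z0,z1,r,x0)+(m,)
    return o
E
python3 - <<'E'
from h import *
vis=[]
for n in("top","scene"):
    p=env.read_camera(n);o=locate(p);im=p["image"].copy()
    for k,(x,A,B,m) in o.items():
        print(n,k,x.round(4),round(A),round(B)); im[m>0]=im[m>0]//2+np.array([0,0,127],np.uint8)
    # key, bar angles
    hsv=cv2.cvtColor(p["image"],cv2.COLOR_BGR2HSV);H,S,V=cv2.split(hsv)
    uv=proj(p,[[*o["stand"][0],.062]])[0]
    m=blob(((S>120)).astype(np.uint8)*255,uv,13)
    pts=np.argwhere(m)[:,::-1].astype(float);im[m>0]=(0,255,0)
    W=np.array([at_z(p,q,.064)[:2] for q in pts]);c=W.mean(0);w,v=np.linalg.eigh(np.cov((W-c).T))
    print(n,"key",len(W),c.round(4),np.degrees(np.arctan2(v[1,1],v[0,1]))%180,np.sqrt(w*12).round(4))
    u=proj(p,[[*o["cap"][0],.02]])[0].astype(int)
    a=cv2.convertScaleAbs(p["image"][u[1]-22:u[1]+22,u[0]-22:u[0]+22],alpha=4)
    v=proj(p,[[.5616,-.005,.02]])[0].astype(int);b=im[v[1]-36:v[1]+36,v[0]-36:v[0]+36]
    vis.append(np.hstack([cv2.resize(q,(300,300),interpolation=cv2.INTER_NEAREST) for q in(a,b)]))
cv2.imwrite("pics/chk.png",np.vstack(vis))
E
```

```text
top stand [ 0.5612 -0.0033] 1391 1483
top disc [ 0.5234 -0.2535] 390 437
top spacer [0.4587 0.1803] 398 445
top cap [0.6068 0.2259] 358 430
top key 30 [ 0.5611 -0.0031] 41.07862176649678 [0.0057 0.0326]Traceback (most recent call last):
  File "<stdin>", line 4, in <module>
  File "h.py", line 38, in locate
    m=blob(M[col],uv,int(r*600)+9); o[n]=fit(p,m,z0,z1,r,x0)+(m,)
  File "h.py", line 16, in blob
    k=1+np.argmax(st[1:,4]); return (l==k).astype(np.uint8)
        ~~~~~~~~~^^^^^^^^^^
    return _wrapfunc(a, 'argmax', axis=axis, out=out, **kwds)
    return bound(*args, **kwds)
ValueError: attempt to get argmax of an empty sequence
```

```bash
python3 - <<'E'
from h import *
p=env.read_camera("scene");hsv=cv2.cvtColor(p["image"],cv2.COLOR_BGR2HSV)
for n,(x,y,z) in dict(spacer=(.459+.023,.180,.014),spacer2=(.459,.180+.023,.014),cap=(.615,.24,.018),disc=(.5234+.023,-.2535,.008),base=(.6,-.003,.008),wood=(.52,.06,0),key=(.561,-.003,.064),shadow=(.49,.17,0)).items():
    u=proj(p,[[x,y,z]])[0].round().astype(int);print(n,u,hsv[u[1]-1:u[1]+2,u[0]].tolist())
E
```

```text
spacer [320 163] [[22, 168, 156], [23, 180, 170], [22, 178, 173]]
spacer2 [327 155] [[23, 180, 170], [23, 180, 170], [23, 185, 168]]
cap [359 204] [[135, 57, 45], [135, 76, 47], [136, 72, 46]]
disc [143 210] [[12, 23, 113], [13, 19, 96], [13, 18, 129]]
base [253 215] [[19, 30, 68], [20, 33, 69], [13, 33, 70]]
wood [275 185] [[17, 103, 158], [18, 103, 161], [17, 105, 162]]
key [250 187] [[20, 136, 135], [20, 144, 142], [20, 143, 123]]
shadow [316 170] [[17, 105, 150], [16, 106, 152], [16, 103, 153]]
```

```bash
sed -i 's/S>190)&(V>110)/S>145)\&(V>80)/; s/(H>105)&(H<135)&(S>120)/(H>100)\&(H<150)\&(S>40)/' h.py
python3 - <<'E'
from h import *
vis=[]
for n in("top","scene"):
    p=env.read_camera(n);M=masks(p)
    if n=="top": M["yellow"]=M["yellow"]
    o=locate(p);im=p["image"].copy()
    for k,(x,A,B,m) in o.items():
        print(n,k,x.round(4),round(A),round(B)); im[m>0]=im[m>0]//2+np.array([0,0,127],np.uint8)
    hsv=cv2.cvtColor(p["image"],cv2.COLOR_BGR2HSV);H,S,V=cv2.split(hsv)
    uv=proj(p,[[*o["stand"][0],.062]])[0]
    m=blob(((S>115)).astype(np.uint8)*255,uv,13)
    pts=np.argwhere(m)[:,::-1].astype(float);im[m>0]=(0,255,0)
    W=np.array([at_z(p,q,.064)[:2] for q in pts]);c=W.mean(0);w,v=np.linalg.eigh(np.cov((W-c).T))
    print(n,"key",len(W),c.round(4),np.degrees(np.arctan2(v[1,1],v[0,1]))%180,np.sqrt(w*12).round(4))
    u=proj(p,[[*o["cap"][0],.02]])[0].astype(int)
    a=cv2.convertScaleAbs(p["image"][u[1]-22:u[1]+22,u[0]-22:u[0]+22],alpha=3)
    v=proj(p,[[.5616,-.005,.02]])[0].astype(int);b=im[v[1]-36:v[1]+36,v[0]-36:v[0]+36]
    v=proj(p,[[.459,.18,.01]])[0].astype(int);d=im[v[1]-22:v[1]+22,v[0]-22:v[0]+22]
    vis.append(np.hstack([cv2.resize(q,(264,264),interpolation=cv2.INTER_NEAREST) for q in(a,b,d)]))
cv2.imwrite("pics/chk.png",np.vstack(vis))
E
```

```text
top stand [ 0.5613 -0.0033] 1388 1483
top disc [ 0.5234 -0.2535] 388 437
top spacer [0.4582 0.1809] 422 445
top cap [0.6066 0.2258] 366 431
top key 30 [ 0.561  -0.0032] 41.26402148309381 [0.0057 0.0322]
scene stand [ 0.5614 -0.0013] 1394 1549
scene disc [ 0.5226 -0.2513] 382 433
scene spacer [0.4585 0.1824] 358 411
scene cap [0.6048 0.2293] 409 499
scene key 53 [ 0.5653 -0.0019] 37.233800507116285 [0.0097 0.033 ]
```

View pics/chk.png

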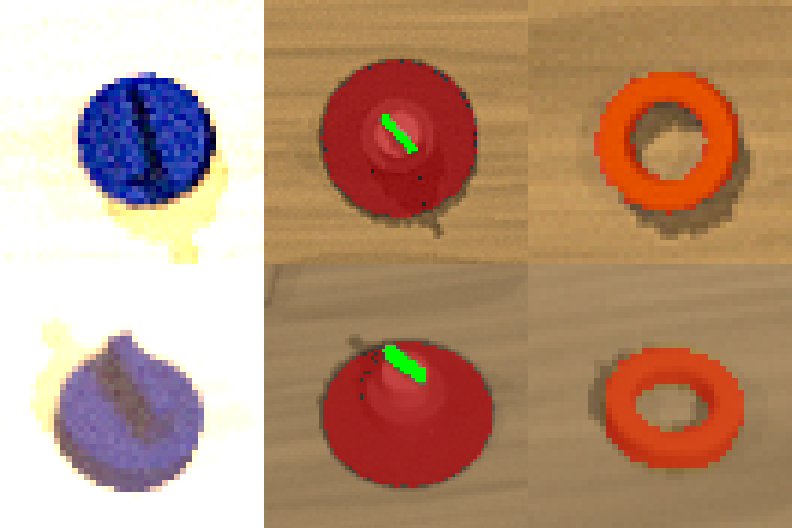

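Disc, ring, cap and key fits agree between the two cameras apart from a y offset of about 2 mm. I'll resolve that by gripping the disc. Key is at about 41° in the world frame and the cap bar at about 15°. First move is to the disc, with the jaws along y.

>>> {"op": "step_arm", "data": {"targets": [[10.3,-33.8,-4.7,0.019],[10.3,-33.8,-4.7,0.019],[10.3,-33.8,-4.7,0.019],[10.3,-33.8,-4.7,0.019],[10.3,-33.8,-4.7,0.019],[10.3,-33.8,-4.7,0.019],[10.3,-33.8,-4.7,0.019],[10.3,-33.8,-4.7,0.019],[10.3,-33.8,-4.7,0.019],[10.3,-33.8,-4.7,0.019],[10.3,-33.8,-4.7,0.019],[10.3,-33.8,-4.7,0.019]], "jaw": 0, "grip_force": 15}}

```text
time: 2.45
tcp_pos: [0.4008, 0.1532, 0.1875]
orientation: [0.36, 3.12, 0.001]
force: [0.7, 0.4, -1.0]
grip_width: 0.0922
```

>>> {"op": "step_arm", "data": {"targets": [[10.3,-33.8,-4.7,0.019],[10.3,-33.8,-4.7,0.019],[10.3,-33.8,-4.7,0.019],[10.3,-33.8,-4.7,0.019],[10.3,-33.8,-4.7,0.019],[10.3,-33.8,-4.7,0.019],[10.3,-33.8,-4.7,0.019],[10.3,-33.8,-4.7,0.019],[10.3,-33.8,-4.7,0.019],[10.3,-33.8,-4.7,0.019],[10.3,-33.8,-4.7,0.019],[0,0,0,0]]}}

```text
time: 3.45
tcp_pos: [0.5142, -0.225, 0.1354]
orientation: [0.044, 3.14, -0.007]
force: [-0.3, -0.6, 1.2]
grip_width: 0.0918
```

>>> {"op": "step_arm", "data": {"targets": [[5,-14,-20,0.014],[4,-13.5,-20,0.014],[0,0,-25,0],[0,0,-25,0],[0,0,-20,0],[0,0,-5,0],[0,0,0,0]]}}

```text
time: 4.03
tcp_pos: [0.5218, -0.244, 0.0194]
orientation: [0.01, -3.139, -0.002]
force: [0.1, -1.3, 0.5]
grip_width: 0.0918
```

>>> {"op": "step_arm", "data": {"targets": [[0,0,0,0],[0,0,0,0],[0,0,0,0],[0,0,0,0],[0,0,0,0],[0,0,0,0],[0,0,0,0],[0,0,0,0]], "jaw": 255}}

```text
time: 4.7
tcp_pos: [0.5231, -0.2447, 0.0212]
orientation: [-0.01, 3.141, -0.0]
force: [-0.6, -0.1, 6.6]
grip_width: 0.0574
```

>>> {"op": "step_arm", "data": {"targets": [[0,0,0,0],[0,0,0,0],[0,0,0,0],[0,0,0,-0.12],[0,0,0,-0.12],[0,0,0,-0.12],[0,0,0,-0.12],[0,0,0,-0.12],[0,0,0,-0.12],[0,0,0,-0.12],[0,0,0,-0.12],[0,0,0,-0.12]], "jaw": 0}}

```text
time: 5.7
tcp_pos: [0.5226, -0.2443, 0.0205]
orientation: [-1.614, -2.695, -0.0]
force: [0.5, -0.8, -0.7]
grip_width: 0.0919
```

>>> {"op": "step_arm", "data": {"targets": [[0,0,0,-0.12],[0,0,0,-0.12],[0,0,0,-0.12],[0,0,0,-0.12],[0,0,0,0]]}}

```text
time: 6.12
tcp_pos: [0.5227, -0.244, 0.0202]
orientation: [-2.208, -2.234, 0.001]
force: [-0.9, -0.1, 0.6]
grip_width: 0.0917
```

```bash
python3 - <<'E'
from h import *
s=env.read_state();print(s["tcp_pos"],s["orientation"],s["force"])
for n in("top","scene"):
    p=env.read_camera(n);im=p["image"]
    u=proj(p,[[.523,-.247,.02]])[0].astype(int);cv2.imwrite(f"pics/d_{n}.png",im[u[1]-40:u[1]+40,u[0]-40:u[0]+40])
a=np.hstack([cv2.resize(cv2.imread(f"pics/d_{n}.png"),(400,400),interpolation=cv2.INTER_CUBIC) for n in("top","scene")])
cv2.imwrite("pics/d.png",a)
E
```

```text
[ 0.52268306 -0.24403459  0.02023493] [-2.20772153e+00 -2.23422897e+00  6.80441887e-04] [-0.94397495 -0.09797102  0.63880511]
```

View pics/d.png

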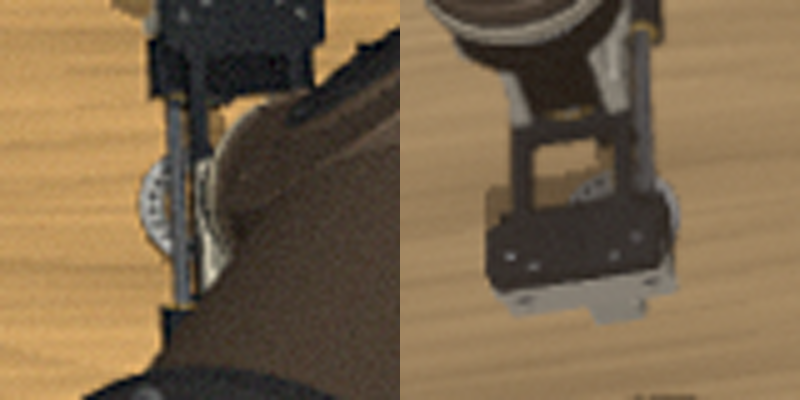

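>>> {"op": "step_arm", "data": {"targets": [[0,0,0,0],[0,0,0,0],[0,0,0,0],[0,0,0,0],[0,0,0,0],[0,0,0,0],[0,0,0,0],[0,0,0,0]], "jaw": 255}}

```text
time: 6.88
tcp_pos: [0.5227, -0.2446, 0.0207]
orientation: [2.203, 2.24, -0.0]
force: [0.0, -0.4, 0.9]
grip_width: 0.0567
```

>>> {"op": "step_arm", "data": {"targets": [[0,0,10,0],[0,0,25,0],[0,0,35,0],[0,0,35,0],[0,0,30,0],[0,0,0,0]]}}

```text
time: 7.38
tcp_pos: [0.5251, -0.2467, 0.1619]
orientation: [2.198, 2.234, 0.005]
force: [1.1, -0.9, -0.7]
grip_width: 0.0566
```

>>> {"op": "step_arm", "data": {"targets": [[15,32,0,0],[15,32,0,0],[15,32,-30,0],[0,31,-30,0],[0,0,-30,0],[0,0,-25,0],[0,0,-18,0],[0,0,-5,0],[0,0,0,0],[0,0,0,0]]}}

```text
time: 8.22
tcp_pos: [0.5662, -0.1221, 0.0221]
orientation: [2.203, 2.24, -0.0]
force: [0.6, -0.1, -0.2]
grip_width: 0.0566
```

>>> {"op": "step_arm", "data": {"targets": [[0,0,-1.5,0],[0,0,0,0],[0,0,0,0]]}}

```text
time: 8.47
tcp_pos: [0.5666, -0.1219, 0.0207]
orientation: [2.202, 2.24, 0.001]
force: [0.4, 0.7, -0.9]
grip_width: 0.0569
```

>>> {"op": "step_arm", "data": {"targets": [[0,0,0,0],[0,0,0,0],[0,0,0,0],[0,0,0,0],[0,0,20,0],[0,0,30,0],[0,-20,30,0],[0,-35,20,0],[0,-35,0,0],[0,-35,0,0],[0,-35,0,0],[0,-20,0,0]], "jaw": 0}}

```text
time: 9.47
tcp_pos: [0.5652, -0.3065, 0.1209]
orientation: [2.205, 2.235, -0.002]
force: [-0.0, -0.2, -0.9]
grip_width: 0.0916
```

```bash
python3 - <<'E'
from h import *
print(env.read_state()["tcp_pos"])
for n in("top","scene"):
    p=env.read_camera(n);cv2.imwrite(f"pics/e_{n}.png",p["image"])
    for k,(x,A,B,m) in locate(p,at=dict(disc=(.566,-.122))).items(): print(n,k,x.round(4),round(A),round(B))
E
```

```text
[ 0.56515099 -0.30651391  0.12090755]
top stand [ 0.5613 -0.0033] 1390 1483
top disc [ 0.5675 -0.1237] 377 420
top spacer [0.4587 0.1806] 421 445
top cap [0.6065 0.2259] 366 431
scene stand [ 0.5613 -0.0013] 1396 1549
scene disc [ 0.5666 -0.1215] 406 463
scene spacer [0.459  0.1822] 362 411
scene cap [0.6048 0.2292] 408 499
```

>>> {"op": "step_arm", "data": {"targets": [[0.5,38,0,0],[0.5,38,0,0],[0.5,38,0,0],[0,38,0,0],[0,32.6,-30,0],[0,0,-30,0],[0,0,-25,0],[0,0,-12,0],[0,0,-3,0],[0,0,0,0],[0,0,0,0]]}}

```text
time: 10.48
tcp_pos: [0.5683, -0.1199, 0.0231]
orientation: [2.203, 2.238, 0.001]
force: [-0.0, -0.4, -0.3]
grip_width: 0.092
```

>>> {"op": "step_arm", "data": {"targets": [[-1.5,-2,-2.5,0],[0,0,0,0],[0,0,0,0]]}}

```text
time: 10.73
tcp_pos: [0.5665, -0.1217, 0.0203]
orientation: [2.203, 2.239, 0.001]
force: [-0.8, -0.1, 0.3]
grip_width: 0.0916
```

>>> {"op": "step_arm", "data": {"targets": [[0,0,0,0],[0,0,0,0],[0,0,0,0],[0,0,0,0],[0,0,0,0],[0,0,0,0],[0,0,0,0]], "jaw": 255}}

```text
time: 11.32
tcp_pos: [0.5662, -0.1212, 0.0195]
orientation: [2.203, 2.24, 0.0]
force: [0.1, -0.0, -0.4]
grip_width: 0.0568
```

>>> {"op": "step_arm", "data": {"targets": [[0,0,15,0],[0,0,30,0],[-1,20,35,0],[-2,35,20,0],[-2,35,0,0],[-1,30,0,0],[0,0,0,0],[0,0,0,0]]}}

```text
time: 11.98
tcp_pos: [0.56, 0.0015, 0.1193]
orientation: [-2.197, -2.244, -0.0]
force: [-0.7, -0.8, -0.9]
grip_width: 0.0562
```

>>> {"op": "step_arm", "data": {"targets": [[0.8,-2.6,-10,0],[0,0,-15,0],[0,0,0,0],[0,0,0,0]]}}

```text
time: 12.32
tcp_pos: [0.5602, -0.0055, 0.0936]
orientation: [-2.205, -2.237, 0.003]
force: [-0.3, 0.1, -0.4]
grip_width: 0.0567
```

>>> {"op": "step_arm", "data": {"targets": [[0.6,4.3,0,0],[0,0,0,0],[0,0,0,0]]}}

```text
time: 12.57
tcp_pos: [0.562, 0.0006, 0.0949]
orientation: [2.202, 2.24, 0.001]
force: [0.4, -0.2, -0.1]
grip_width: 0.0565
```

>>> {"op": "step_arm", "data": {"targets": [[0,0,0,0]]}}

```text
time: 12.65
tcp_pos: [0.5619, 0.0005, 0.0949]
orientation: [2.202, 2.24, 0.001]
force: [-0.3, -0.6, -0.5]
grip_width: 0.0567
```

>>> {"op": "step_arm", "data": {"targets": [[-1.1,-1.6,0,0],[0,0,0,0],[0,0,0,0]]}}

```text
time: 12.9
tcp_pos: [0.5605, -0.0012, 0.0946]
orientation: [2.203, 2.24, 0.0]
force: [-0.9, -0.5, -0.5]
grip_width: 0.0569
```

```bash
python3 - <<'E'
from h import *
s=env.read_state();print(s["tcp_pos"])
p=env.read_camera("top");q=env.read_camera("scene")
f=lambda p,w:cv2.resize(p["image"][(u:=proj(p,[[.561,-.002,.06]])[0].astype(int))[1]-w:u[1]+w,u[0]-w:u[0]+w],(400,400),interpolation=cv2.INTER_CUBIC)
cv2.imwrite("pics/f.png",np.hstack([f(p,36),f(q,36)]))
E
```

```text
[ 0.56045939 -0.00122358  0.09464544]
```

View pics/f.png

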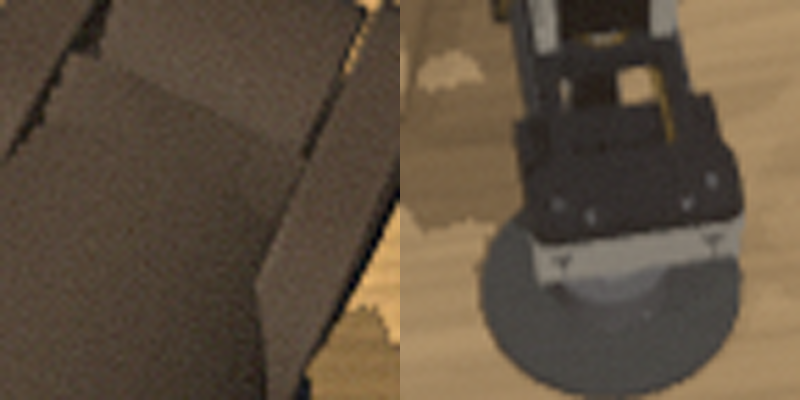

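The gripper hides the disc here. I'll descend in stages and watch the force.

>>> {"op": "step_arm", "data": {"targets": [[0,0,-4,0],[0,0,-4,0],[0,0,-4,0],[0,0,0,0]]}}

```text
time: 13.33
tcp_pos: [0.5599, -0.001, 0.0814]
orientation: [-2.202, -2.24, 0.002]
force: [-0.8, -1.2, -0.5]
grip_width: 0.0569
```

>>> {"op": "step_arm", "data": {"targets": [[0,0,-4,0],[0,0,-4,0],[0,0,-4,0],[0,0,0,0]]}}

```text
time: 13.67
tcp_pos: [0.56, -0.001, 0.0696]
orientation: [-2.202, -2.24, 0.001]
force: [-0.5, 0.7, -0.1]
grip_width: 0.0566
```

>>> {"op": "step_arm", "data": {"targets": [[0.5,0,-3,0],[0,0,-3,0],[0,0,-3,0],[0,0,0,0]]}}

```text
time: 14.0
tcp_pos: [0.5607, -0.001, 0.0609]
orientation: [-2.202, -2.24, 0.001]
force: [-0.3, 0.2, -0.5]
grip_width: 0.0565
```

>>> {"op": "step_arm", "data": {"targets": [[0,0,-4,0],[0,0,-4,0],[0,0,-1.5,0],[0,0,0,0]]}}

```text
time: 14.33
tcp_pos: [0.5607, -0.0011, 0.0515]
orientation: [-2.202, -2.24, 0.001]
force: [-0.3, -0.4, -1.5]
grip_width: 0.0567
```

>>> {"op": "step_arm", "data": {"targets": [[0,0,-1.3,0],[0,0,0,0],[0,0,0,0]]}}

```text
time: 14.58
tcp_pos: [0.561, -0.0011, 0.0507]
orientation: [2.203, 2.24, 0.0]
force: [-0.4, -0.4, -0.4]
grip_width: 0.0568
```

>>> {"op": "step_arm", "data": {"targets": [[0,0,0,0],[0,0,0,0],[0,0,0,0],[0,0,0,0],[0,0,20,0],[0,0,30,0],[0,0,35,0],[-20,35,0,0],[-20,35,0,0],[-20,35,0,0],[-20,35,0,0],[-20,35,0,0]], "jaw": 0}}

```text
time: 15.58
tcp_pos: [0.4599, 0.1753, 0.1359]
orientation: [-2.203, -2.24, -0.001]
force: [0.3, 0.6, -0.3]
grip_width: 0.0919
```

```bash
python3 - <<'E'
from h import *
T["disc"]=("grey",(.5608,-.0016),.03,.038,.029)
print(env.read_state()["tcp_pos"])
v=[]
for n in("top","scene"):
    p=env.read_camera(n)
    for k,(x,A,B,m) in locate(p,["spacer","cap"]).items(): print(n,k,x.round(4),round(A),round(B))
    u=proj(p,[[.561,-.002,.04]])[0].astype(int);w=30
    v.append(cv2.resize(p["image"][u[1]-w:u[1]+w,u[0]-w:u[0]+w],(400,400),interpolation=cv2.INTER_CUBIC))
cv2.imwrite("pics/g.png",np.hstack(v))
E
```

```text
[0.45989406 0.17532069 0.13589258]
top spacer [0.4593 0.1673] 194 443
top cap [0.6065 0.2259] 366 431
scene spacer [0.4587 0.1824] 354 411
scene cap [0.6045 0.2296] 410 498
```

View pics/g.png

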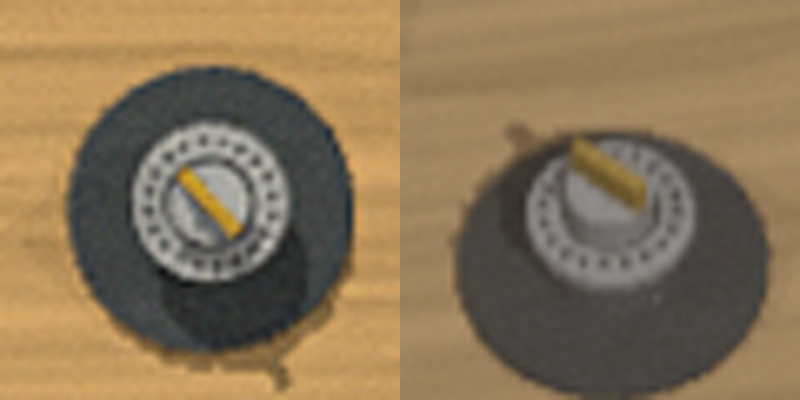

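Disc lies flat round the post. Now the yellow ring, centred on about (.4584,.182).

>>> {"op": "step_arm", "data": {"targets": [[-1.5,6.7,-20,0],[0,0,-30,0],[0,0,-30,0],[0,0,-20,0],[0,0,-12,0],[0,0,0,0],[0,0,0,0],[0,0,0,0]]}}

```text
time: 16.35
tcp_pos: [0.4602, 0.1804, 0.0244]
orientation: [2.203, 2.239, 0.001]
force: [0.4, 0.1, 1.1]
grip_width: 0.0921
```

>>> {"op": "step_arm", "data": {"targets": [[-1.5,1.6,-3.4,0],[0,0,0,0],[0,0,0,0]]}}

```text
time: 16.6
tcp_pos: [0.4581, 0.1827, 0.0207]
orientation: [-2.202, -2.241, -0.001]
force: [0.9, -0.2, -0.9]
grip_width: 0.0921
```

>>> {"op": "step_arm", "data": {"targets": [[0,0,0,0],[0,0,0,0],[0,0,0,0],[0,0,0,0],[0,0,0,0],[0,0,0,0],[0,0,0,0]], "jaw": 255}}

```text
time: 17.18
tcp_pos: [0.458, 0.1822, 0.0203]
orientation: [2.203, 2.24, 0.0]
force: [0.5, 0.3, 0.4]
grip_width: 0.0568
```

>>> {"op": "step_arm", "data": {"targets": [[0,0,15,0],[0,0,30,0],[0,0,35,0],[20,-35,0,0],[20,-36,0,0],[20,-37,0,0],[20,-37,0,0],[20,-37,0,0],[0,0,0,0],[0,0,0,0],[0,0,0,0]]}}

```text
time: 18.1
tcp_pos: [0.557, 0.0013, 0.0999]
orientation: [-2.203, -2.238, 0.001]
force: [0.2, 0.7, -0.5]
grip_width: 0.0571
```

>>> {"op": "step_arm", "data": {"targets": [[3.9,-2.7,-5,0],[0,0,0,0],[0,0,0,0],[0,0,0,0]]}}

```text
time: 18.43
tcp_pos: [0.5611, -0.0004, 0.0951]
orientation: [-2.201, -2.242, 0.0]
force: [0.1, -0.0, 0.7]
grip_width: 0.0569
```

>>> {"op": "step_arm", "data": {"targets": [[-0.2,-0.9,-4,0],[0,0,-4,0],[0,0,-4,0],[0,0,0,0]]}}

```text
time: 18.77
tcp_pos: [0.5605, -0.0022, 0.0824]
orientation: [-2.202, -2.24, 0.001]
force: [-0.4, 0.4, 0.6]
grip_width: 0.057
```

>>> {"op": "step_arm", "data": {"targets": [[0,0,-4,0],[0,0,-4,0],[0,0,-4,0],[0,0,0,0]]}}

```text
time: 19.1
tcp_pos: [0.5606, -0.0023, 0.0704]
orientation: [-2.202, -2.24, 0.001]
force: [-0.1, 0.5, 0.4]
grip_width: 0.057
```

Underside at .050. Home is at TCP of about .0583.

>>> {"op": "step_arm", "data": {"targets": [[0.2,0.8,-2.5,0],[0,0,-3,0],[0,0,-3,0],[0,0,0,0]]}}

```text
time: 19.43
tcp_pos: [0.5611, -0.0015, 0.0622]
orientation: [-2.202, -2.24, 0.001]
force: [-0.5, 0.2, -0.2]
grip_width: 0.0568
```

>>> {"op": "step_arm", "data": {"targets": [[0,0,-1.5,0],[0,0,-1.5,0],[0,0,0,0]]}}

```text
time: 19.68
tcp_pos: [0.5612, -0.0015, 0.0596]
orientation: [-2.202, -2.24, 0.0]
force: [0.0, -0.1, -0.7]
grip_width: 0.0567
```

>>> {"op": "step_arm", "data": {"targets": [[0,0,-0.8,0],[0,0,0,0],[0,0,0,0],[0,0,0,0],[0,0,20,0],[0,0,30,0],[0,0,35,-0.1],[0,35,0,-0.12],[8,38,0,-0.12],[8,38,0,-0.12],[8,38,0,-0.12],[8,38,0,-0.12]], "jaw": 0}}

```text
time: 20.68
tcp_pos: [0.5934, 0.1877, 0.1443]
orientation: [-2.841, -1.341, -0.001]
force: [0.8, 0.2, -0.4]
grip_width: 0.0918
```

```bash
python3 - <<'E'
from h import *
s=env.read_state();print(s["tcp_pos"],s["orientation"])
v=[]
for n in("top","scene"):
    p=env.read_camera(n)
    # bar: saturation-free dark stripe on initial picture
    q=cv2.imread(f"pics/{n}1.png")
    for z in(.018,.044):
        # evaluate bar edge darkness vs angle
        pass
    u=proj(p,[[.561,-.002,.04]])[0].astype(int);w=30
    v.append(cv2.resize(p["image"][u[1]-w:u[1]+w,u[0]-w:u[0]+w],(400,400),interpolation=cv2.INTER_CUBIC))
cv2.imwrite("pics/i.png",np.hstack(v))
# shaded bar side stripe in the first top picture
p=env.read_camera("top");im=cv2.imread("pics/top1.png");g=im.max(2).astype(int)
u=proj(p,[[.6056,.2268,.03]])[0];m=np.zeros(g.shape,np.uint8);cv2.circle(m,tuple(int(round(a)) for a in u),10,1,-1)
vals=g[m>0];th=cv2.threshold(vals.astype(np.uint8),0,1,cv2.THRESH_OTSU)[0];print(th)
b=blob(((g<=th)&(m>0)).astype(np.uint8)*255,u,10);pts=np.argwhere(b)[:,::-1].astype(float)
W=np.array([at_z(p,a,.03)[:2] for a in pts]);c=W.mean(0);w,vv=np.linalg.eigh(np.cov((W-c).T))
print(len(W),c.round(4),np.degrees(np.arctan2(vv[1,1],vv[0,1]))%180,np.sqrt(12*w).round(4))
E
```

```text
[0.593404   0.18774077 0.144282  ] [-2.84050281e+00 -1.34120584e+00 -1.02789317e-03]
89.0
298 [0.6061 0.2268] 161.53325712860624 [0.0414 0.0433]
```

View pics/i.png

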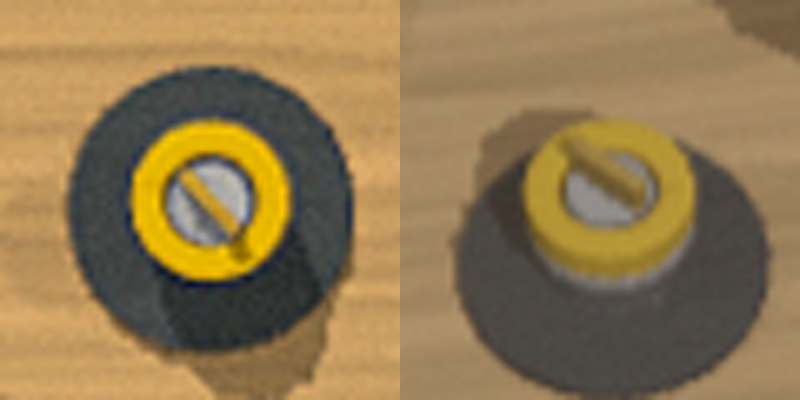

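Spacer is home, concentric and flat. I'll refine the bar angle from the first picture.

```bash
python3 - <<'E'
from h import *
p=env.read_camera("top");im=cv2.imread("pics/top1.png");B=im[...,0]
u=proj(p,[[.6066,.2258,.018]])[0];c=tuple(int(round(a)) for a in u)
m=np.zeros(B.shape,np.uint8);cv2.circle(m,c,8,1,-1)
vals=B[m>0];t=cv2.threshold(vals,0,1,cv2.THRESH_OTSU)[0];print(t,np.percentile(vals,[5,30,60,95]))
b=blob(((B<=t)&(m>0)).astype(np.uint8)*255,u,8);P=np.argwhere(b)[:,::-1].astype(float)
W=np.array([at_z(p,a,.03)[:2] for a in P]);k=W.mean(0);w,v=np.linalg.eigh(np.cov((W-k).T))
print(len(W),np.degrees(np.arctan2(v[1,1],v[0,1]))%180,np.sqrt(12*w).round(4))
print(B[c[1]-11:c[1]+12,c[0]-11:c[0]+12])
E
```

```text
40.0 [20.  46.8 54.  62. ]
45 11.70030826958768 [0.0093 0.0407]
[[ 86  88  90  85  90  88  80  86  93  87  82  87  86  79  87  89  83  95
   80  83  83  83  82]
 [ 84  89  87  91  91  87  91  84  82  78  78  72  69  62  74  83  83  84
   89  95  92  87  91]
 [ 90  91  88  90  86  82  81  57  54  48  56  51  49  60  58  52  51  63
   80  89 100  94  94]
 [ 91  93  88  91  83  61  43  49  47  48  54  53  61  54  50  55  52  50
   65  77  81  89  92]
 [ 84  84  80  70  56  47  54  52  56  27  18  43  61  55  60  58  54  55
   48  42  49  79  90]
 [ 80  73  70  57  41  46  53  52  58  40  27  25  53  56  55  59  61  57
   55  46  35  62  81]
 [ 78  72  62  46  52  55  53  59  64  43  36  20  38  61  61  55  59  55
   56  58  55  49  74]
 [ 80  67  48  50  48  48  53  53  65  54  36  17  29  57  62  63  50  49
   55  59  59  29  35]
 [ 77  61  53  58  51  44  48  53  57  49  31  19  22  51  56  57  61  62
   57  53  60  55  30]
 [ 60  61  48  49  58  48  45  52  52  62  42  30  20  51  60  60  54  55
   65  56  58  54  29]
 [ 58  51  50  55  49  57  48  51  53  65  41  23  17  47  61  50 
[... 495 characters left out ...]
 58  57  56  40  25]
 [ 65  56  53  50  52  55  50  44  52  56  64  55  34  26  24  48  55  56
   59  51  63  38  20]
 [ 73  71  60  51  56  53  52  50  49  57  58  60  43  13  33  35  52  56
   59  58  48  11  32]
 [ 71  74  65  43  54  57  48  51  61  52  28  21  30  23  23  29  52  61
   58  52  26  18  38]
 [ 76  73  67  55  51  53  57  54  44  42  38  20  25  26  27  48  51  57
   62  32  25  35  50]
 [ 75  76  80  82  53  47  51  47  56  56  60  46  40  31  40  45  39  48
   41  21  38  55  61]
 [ 81  82  87  83  69  52  52  51  53  62  60  61  52  44  29  35  28  17
   33  44  65  57  56]
 [ 78  79  81  83  89  61  36  47  46  54  52  47  28  32  40  31  38  32
   56  61  60  56  60]]
```

>>> {"op": "step_arm", "data": {"targets": [[6,20,-10,-0.11],[6,20,-20,-0.11],[0,0,-20,-0.11],[0,0,-20,-0.11],[0,0,-16,-0.11],[0,0,-10,-0.087],[0,0,-5,0],[0,0,0,0],[0,0,0,0],[0,0,0,0]], "jaw": 80}}

```text
time: 21.72
tcp_pos: [0.606, 0.2249, 0.0442]
orientation: [-3.116, -0.395, -0.002]
force: [0.3, 0.8, 0.7]
grip_width: 0.063
```

>>> {"op": "step_arm", "data": {"targets": [[-0.4,2.8,-5.8,0],[0,0,0,0],[0,0,0,0],[0,0,0,0]]}}

```text
time: 22.05
tcp_pos: [0.605, 0.2284, 0.0373]
orientation: [-3.117, -0.394, -0.0]
force: [-0.6, -0.0, -0.3]
grip_width: 0.0629
```

>>> {"op": "step_arm", "data": {"targets": [[0,0,0,0],[0,0,0,0],[0,0,0,0],[0,0,0,0],[0,0,0,0],[0,0,0,0],[0,0,0,0],[0,0,0,0],[0,0,0,0],[0,0,0,0]], "jaw": 255, "grip_force": 20}}

```text
time: 22.88
tcp_pos: [0.605, 0.2282, 0.0372]
orientation: [3.117, 0.393, 0.0]
force: [-0.3, 0.1, -0.8]
grip_width: 0.0119
```

```bash
python3 - <<'E'
from h import *
s=env.read_state();print(s["tcp_pos"],s["orientation"],s["grip_width"])
v=[]
for n in("top","scene"):
    p=env.read_camera(n);u=proj(p,[[.6056,.2278,.03]])[0].astype(int);w=28
    for k,(x,A,B,m) in locate(p,["cap"]).items(): print(n,k,x.round(4),round(A),round(B))
    v.append(cv2.convertScaleAbs(cv2.resize(p["image"][u[1]-w:u[1]+w,u[0]-w:u[0]+w],(400,400),interpolation=cv2.INTER_CUBIC),alpha=2))
cv2.imwrite("pics/j.png",np.hstack(v))
E
```

```text
[0.60498211 0.22822251 0.03720349] [3.11688461e+00 3.92676369e-01 7.45031993e-05] 0.011932907614383993
top cap [0.6562 0.2048] 30 426
scene cap [0.6141 0.2283] 282 504
```

View pics/j.png

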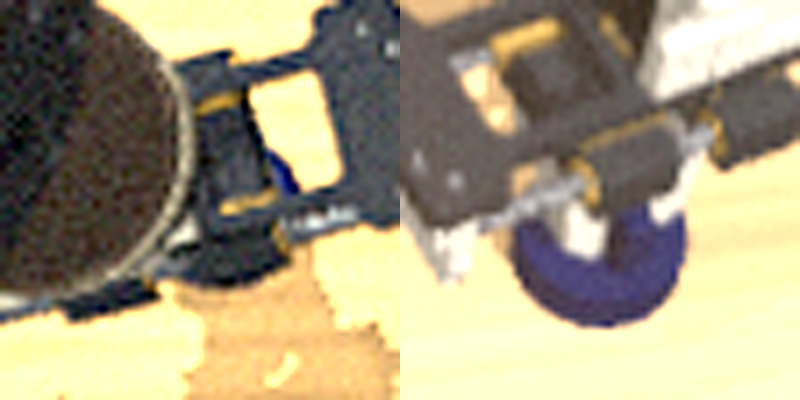

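Cap is held on its bar (11.9 mm), slot at about 14.4°. I'll carry it over the post and turn it to about 36° first, so the key can be found by turning.

>>> {"op": "step_arm", "data": {"targets": [[0,0,20,0],[0,0,40,0],[0,0,40,0],[-6.5,-33,0,0.06],[-6.5,-33,0,0.06],[-6.5,-33,0,0.06],[-6.5,-33,0,0.06],[-6.5,-33,0,0.06],[-6,-33,0,0.06],[-6,-32,0,0.02],[0,0,0,0],[0,0,0,0]]}}

```text
time: 23.98
tcp_pos: [0.56, -0.004, 0.1377]
orientation: [-2.989, -0.967, -0.001]
force: [-0.1, 0.9, -0.8]
grip_width: 0.0119
```

>>> {"op": "step_arm", "data": {"targets": [[0,0,0,0],[0,0,0,0]]}}

```text
time: 24.15
tcp_pos: [0.5607, -0.0004, 0.137]
orientation: [-2.985, -0.976, 0.0]
force: [0.2, 0.2, -1.2]
grip_width: 0.0121
```

>>> {"op": "step_arm", "data": {"targets": [[0,-1.2,-14,0],[0,0,-15,0],[0,0,0,0],[0,0,0,0],[0,0,0,0]]}}

```text
time: 24.57
tcp_pos: [0.5606, -0.0026, 0.1082]
orientation: [2.986, 0.975, -0.001]
force: [-0.6, 0.7, -1.1]
grip_width: 0.0116
```

>>> {"op": "step_arm", "data": {"targets": [[-0.1,0.8,-3,0],[0,0,-3,0],[0,0,0,0],[0,0,0,0]]}}

```text
time: 24.9
tcp_pos: [0.5603, -0.002, 0.1022]
orientation: [-2.987, -0.974, 0.0]
force: [-0.8, 0.7, -0.9]
grip_width: 0.0121
```

>>> {"op": "step_arm", "data": {"targets": [[0,0,-1.5,0],[0,0,-1,0],[0,0,0,0],[0,0,0,0]]}}

```text
time: 25.23
tcp_pos: [0.5603, -0.0021, 0.0996]
orientation: [-2.987, -0.974, 0.0]
force: [0.4, 0.8, -0.5]
grip_width: 0.0122
```

>>> {"op": "step_arm", "data": {"targets": [[0,0,-1.5,0],[0,0,0,0],[0,0,0,0]]}}

```text
time: 25.48
tcp_pos: [0.5603, -0.0021, 0.0981]
orientation: [-2.987, -0.974, 0.0]
force: [-0.8, 0.3, -1.4]
grip_width: 0.0117
```

No push at 3 mm below key height, so the key is probably already in the slot. I'll centre the angle and lower gently.

>>> {"op": "step_arm", "data": {"targets": [[0,0,0,0.05],[0.2,0.2,-1.5,0],[0,0,0,0],[0,0,0,0]]}}

```text
time: 25.82
tcp_pos: [0.5605, -0.002, 0.0966]
orientation: [2.962, 1.047, -0.0]
force: [-0.2, -0.8, -0.8]
grip_width: 0.012
```

>>> {"op": "step_arm", "data": {"targets": [[0,0,-1.5,0],[0,0,0,0],[0,0,0,0]]}}

```text
time: 26.07
tcp_pos: [0.5605, -0.0019, 0.0951]
orientation: [2.962, 1.048, -0.0]
force: [-0.3, -0.0, -0.4]
grip_width: 0.0118
```

>>> {"op": "step_arm", "data": {"targets": [[0,0,-1.5,0],[0,0,-1.5,0],[0,0,0,0],[0,0,0,0]]}}

```text
time: 26.4
tcp_pos: [0.5604, -0.0019, 0.0921]
orientation: [-2.961, -1.049, 0.0]
force: [0.7, 0.7, -0.7]
grip_width: 0.012
```

>>> {"op": "step_arm", "data": {"targets": [[0,0,-1.2,0],[0,0,-1,0],[0,0,0,0],[0,0,0,0]]}}

```text
time: 26.73
tcp_pos: [0.5605, -0.0019, 0.0899]
orientation: [-2.961, -1.049, 0.0]
force: [-0.1, -0.3, -0.8]
grip_width: 0.0113
```

>>> {"op": "step_arm", "data": {"targets": [[0,0,-0.7,0],[0,0,0,0],[0,0,0,0]]}}

```text
time: 26.98
tcp_pos: [0.5606, -0.0019, 0.0893]
orientation: [2.961, 1.049, -0.0]
force: [0.8, 0.4, -0.3]
grip_width: 0.0119
```

>>> {"op": "step_arm", "data": {"targets": [[0,0,0,0],[0,0,0,0],[0,0,0,0],[0,0,0,0],[0,0,0,0],[0,0,15,0],[0,0,30,0],[0,0,35,0],[-10,35,10,0],[-10,38,0,0],[-10,38,0,0],[-10,38,0,0]], "jaw": 80}}

```text
time: 27.98
tcp_pos: [0.5201, 0.1486, 0.1797]
orientation: [-2.961, -1.047, -0.001]
force: [1.5, 0.2, -0.7]
grip_width: 0.063
```

```bash
python3 - <<'E'
from h import *
s=env.read_state();print(s["time"],s["tcp_pos"],s["grip_width"])
v=[];T["capH"]=("navy",(.5608,-.0016),.052,.07,.0285)
for n in("top","scene"):
    p=env.read_camera(n);u=proj(p,[[.561,-.002,.05]])[0].astype(int);w=32
    x,A,B,m=locate(p,["capH"])["capH"];print(n,x.round(4),round(A),round(B))
    if n=="scene":
        for z in(.052,.058,.064):print(z,fit(p,m,z,z+.018,.0285,(.561,-.002))[0].round(4))
    v.append(cv2.convertScaleAbs(cv2.resize(p["image"][u[1]-w:u[1]+w,u[0]-w:u[0]+w],(400,400),interpolation=cv2.INTER_CUBIC),alpha=1.7))
cv2.imwrite("pics/k.png",np.hstack(v))
E
```

```text
27.9833 [0.52005148 0.14858303 0.17973277] 0.0629608878209174
top [ 0.5618 -0.0027] 435 456
scene [ 0.56  -0.001] 451 538
0.052 [ 0.56  -0.001]
0.058 [ 0.5642 -0.0014]
0.064 [ 0.5685 -0.0018]
```

View pics/k.png

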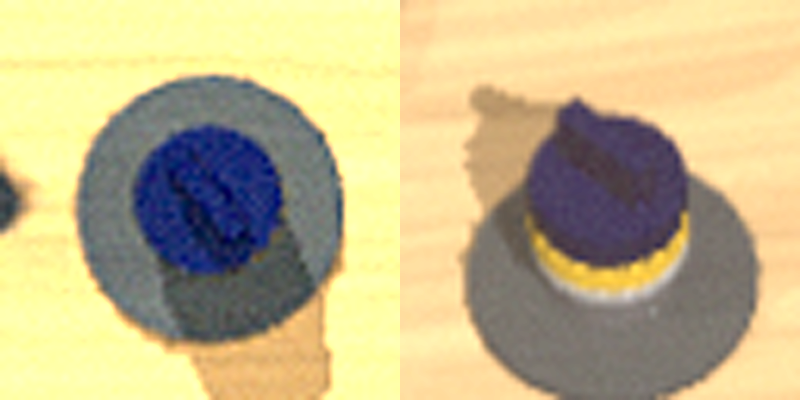

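The cap is flat on the spacer with no gap, and both camera fits agree with a home height of 52 mm. The gripper is clear, so I'm handing in.

```bash
python3 -c "
from rig import env
print(env.hand_in())"
```

```text
the job is handed in; nothing more can be done
None
```

The tea filter is assembled on the stand: strainer disc, then yellow spacer, then navy cap. I let go of it and handed the job in at about 28 s of the 72 s allowed; the hand-in reports no verdict.

- **Picking the right parts:** I took the yellow ring and the navy cap, and left the teal ring and pink cap alone.
- **Disc and spacer:** Both went down around the post with no noticeable force, and the pictures afterwards showed each one flat and centred. To get the position right I gripped the disc at two angles, set it down once and re-measured it.
- **Cap and key:** I never felt the key catch, so there was no real press-and-turn search. The cameras showed the key at about 41°. I lowered the cap at about 36° and it went past key height freely. I then turned it another 3° or so and lowered it home, with wrist force staying around 1 N.
- **Last checks:** The final pictures show the cap flat on the spacer with no gap. The scene camera's fit is centred on the post at the 52 mm home height and drifts off it for any higher one. The gripper was clear of everything.
- **Disagreements:** The two cameras differed by about 2 mm, mostly sideways, which I corrected using the disc's known position. One early push of 6.6 N showed at the wrist when I first gripped the disc on the counter, and it was gone by the next reading. I did not re-measure the cups, tea strainer and teaspoon at the end, but the arm kept clear of them.

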